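# Reload a label dispenser and set its guide with the thumbwheel

## Task

Reload the label dispenser: flip its blue cover back past upright by the wire bail, take the label roll and stand it in the bay between the white cheek and the orange guide, on its rim, with its loose end flat and leading out of the open front. Then roll the ribbed black thumbwheel by fingertip until the guide has pressed the roll up against the white cheek; move the guide only with its wheel, not by pushing on it. Finally flip the cover fully down again, and leave the timer, the small bottle and the marker where they are.

Things in the scene. Friction and masses are not known exactly. Their poses are not given: they have to be found in the camera images.
- dispenser: Label dispenser, fixed, 152 x 152 mm; origin at bench height, x to its rear (hinge side), y to its left (wheel side), z up. In this frame (mm): grey base x -72..78, y -34..118, top at z 8; white cheek inner face y -18 (8 thick, x -40..40, to z 26); white hinge tower from x 40 back, y -34..50, to z 64; white wheel house x -60..30, y 58..118, to z 50.
- bay (a point): Point on the bay floor (8 mm above the bench; dispenser x -2, y 3 mm) over which the roll's centre fits when set down, clear of cheek and guide; axes as the dispenser's. The bay is open at the top and front (-x). The clamped roll's centre stands near dispenser x -2, y -2, z 37 mm.
- wheel_top (a point): Top of the thumbwheel's exposed rim, 63 mm above the bench and 13 mm above the house; fixed in the dispenser (x -15, y 88, z 63 mm), axes as the dispenser's. The wheel is 30 mm in radius, 16 mm wide, ribbed, its axle along the dispenser's x at z 33 mm.
- thumbwheel (a joint): Angle of the black thumbwheel, 0..3.4 rad; grows as the top of its rim is dragged toward the bay (dispenser -y). Stiffness about 1 N at the rim; it stays where it is left. 1 rad (30 mm of rim) moves the guide 10 mm.
- guide (a joint): Travel in m of the orange guide plate toward the white cheek, driven by the wheel, 0..0.034. The gap between guide and cheek is 0.058 minus this; the roll (31 mm wide) is pressed home at about 0.027. Plate 7 mm thick, x -40..38 mm in the dispenser frame, up to z 26 mm.
- cover (a joint): Angle of the blue cover in rad: 0 fully down (level), 1.57 upright, 2.0 fully back. Stiff hinge (about 1.5 N at the bail): it stays where it is left.
- cover_hinge (a point): Middle of the cover's hinge axis, which runs along the dispenser's y (dispenser x 68, y 8, z 72 mm); axes as the dispenser's.
- bail (a point): Middle of the cover's round wire bail, 10 mm thick, parallel to the hinge and 138 mm from it in the cover's plane; pinch it anywhere over 55 mm; it can turn between the pads. Gap from bail to the blue plate 38 mm. Its x axis points to the hinge, y along the hinge. The plate is 84 mm wide (dispenser y -34..50).
- roll_center (a point): Centre of the label roll: white paper roll, 58 mm in diameter, 31 mm wide, about 90 g, standing on its rim on the bench (centre 29 mm up), to be gripped across its width. Axes: y along the roll's axis, z up, x away from its loose end. The loose end is a stiff strip tangent to the roll's underside, 31 mm wide, reaching 66 mm in -x from the centre.
- roll_tail (a point): Free end of the roll's loose label strip, on its underside, 66 mm from the roll's centre; axes as roll_center's.
- timer: Round white timer with red knob, 64 mm wide, 39 mm high, origin under its centre; bystander.
- buffer_bottle_b: Small white dropper bottle with red cap, 26 mm wide, 67 mm high, origin under its centre; bystander.
- marker: Red and white marker pen, 135 mm long, 17 mm thick, lying on the bench, origin under its centre; bystander.

How it is judged (in metres and radians):
On the way, in this order (a step that is already met when the one before it is completed fails the run):
1. the cover is flipped back past upright (value of joint cover above 1.6 rad), for 0.2 s.
2. the roll stands released in the bay, loose end to the front (x of roll_center in the frame of dispenser between -0.025 and 0.02 m and y of roll_center in the frame of dispenser between -0.006 and 0.03 m and z of roll_center in the frame of dispenser between 0.031 and 0.043 m and angle between the y axis of roll_center and the y axis of dispenser, either way round below 0.15 rad and x of roll_tail in the frame of dispenser below -0.045 m and contact force between the fingers and label_roll below 0.1 N), for 0.2 s.
3. the guide has pressed the roll up against the cheek (value of joint guide above 0.025 m and x of roll_center in the frame of dispenser between -0.025 and 0.02 m and y of roll_center in the frame of dispenser between -0.006 and 0.002 m and z of roll_center in the frame of dispenser between 0.031 and 0.043 m and angle between the y axis of roll_center and the y axis of dispenser, either way round below 0.15 rad and x of roll_tail in the frame of dispenser below -0.045 m), for 0.2 s.
4. the cover is fully down again (value of joint cover below 0.08 rad), for 0.2 s.
At the end, for the whole second after the job is handed in: Roll at rest on its rim in the bay (centre within -25..20 mm in dispenser x, -6..2 in y, 31..43 in z; axis within 0.15 rad of dispenser y), strip end beyond x -45 mm at the front; guide travel over 25 mm (gap under 33); cover within 0.08 rad of fully down (all of step 3 and value of joint cover below 0.08 rad and linear speed of label_roll below 0.02 m/s); the robot touches nothing.
It fails at once if the guide plate is pushed directly (over 5 N) (contact force between the fingers and guide above 5 N).
It fails at once if a bystander is shifted more than 30 mm (distance of any of timer, buffer_bottle_b, marker from where it was at the start of the episode above 0.03 m).
It also fails if it takes over 72 s, if anything falls off the work surface, if the arm or the gripper's body presses on something with over 40 N, if the wrist force passes 120 N, or if a joint passes its speed limit or range.

## Robot

A 7-joint arm with a two-finger parallel gripper is mounted at the origin on a cart in front of the work surface, level with it; the furniture and walls round the work are solid. World frame = base frame: x ahead of the robot, y to its left, z up, the work surface at z = 0. Lengths are in m, angles in degrees, forces in N, time in s.
With the tool pointing down it reaches from about 0.425 to 0.825 m from the base axis. Payload 3.6 kg.
Tool frame: the origin (TCP) lies on the front face of the gripper's body, between the roots of the fingers; the fingertips stand 84 mm ahead of it and the grasp point (between the pads) lies 65 mm ahead of it; z points along the fingers, y is the line along which they close (so a half turn about z gives the same grasp; the last joint's range is limited). The gripper opens to 93 mm and grips with 3 to 60 N. Pads are 15 mm wide; open, the fingers measure 128 mm over their backs; the gripper's body (75 mm by 188 mm) begins 65 mm behind the grasp point.
Start: joints at [-73.253, 35.231, -0.722, 81.555, 0.464, 63.22, -2.315], TCP at [0.204, 0.617, 0.303] pointing down, gripper open.
Joint ranges: [-178.69, 178.69], [-17.37, 117.87], [-77.05, 75.6], [15.02, 138.74], [-78.02, 258.01], [0.78, 113.62], [-162.83, 162.83]. Speed limits (degrees/s): [159.86, 159.86, 180, 180, 180, 180, 180].

## Interface

Orientations are given as [roll, pitch, yaw] about the fixed x, y, z axes, in that order (R = Rz(yaw) Ry(pitch) Rx(roll)).
In Python, from cell import bot, imaging gives the robot as it stands.
- The arm moves only by the shell command python3 -m pendant 'ROWS' [FORCE]. ROWS is JSON, one flat list of numbers, 7 for each row, row after row: the shift along the tool's x, y, z in cm, then the turn, a rotation vector about the tool's x, y, z in rad, then the opening, from 0 (shut) to 1 (fully open). A call has 1 to 12 rows; each row is the pose to reach, as a shift and turn from the pose commanded when the call began, along the tool's axes at that moment; what a row does not reach only later rows make up. A row lasts 1/8 s, in which the tool goes at most 62.5 mm and 10.7 degrees, less where a joint would pass 70% of its speed; a pose out of reach is approached as far as the arm can. A call with a gripper value outside its range is refused whole. The fingers move at their own pace and stop on an object; FORCE is the grip in N (left out, the last holds). Time passes only in rows, so rows that repeat a pose let the fingers close. It gives the time, the measured TCP pose, the force, the opening and the grip force at its end, in the units of the state.
- bot.observe(): the state, without advancing time (a new reading comes with each control period).
- imaging.capture(name): name is "scene" or "top" or "wrist"; returns a dict with "pixels" (420x560x3 uint8, blue, green, red), "range_z" (420x560 float32, m along the optical axis (not along the pixel's ray), 0 where there is no reading), "intrinsics" (3x3 intrinsics, pixels), "R" (3x3) and "t" (3): a world point X has camera coordinates R X + t. Camera axes: x right, y down, z forward; pixel columns grow to the right and rows downward; lengths in m; the calibration is good to about 2 mm. A picture is of the moment at which its call begins.
- bot.hand_in(): hands the job in; it is judged then, once.
The state is a dict: "time_s": time; "joint_pos": joint angles; "qd": joint speeds; "joint_torque": joint torques, N m; "position": TCP position; "tcp_rot": TCP orientation; "contact_force": force on the tool from outside, world axes, zero at the start; "torque": the same for the moment, N m; "grip_width": finger opening in m; "grasp_force": force on a finger pad.
Only numpy, scipy, OpenCV 4.12 (cv2) and the standard library are available. Lean on these libraries where they do the work, as an engineer would, in place of code of your own. Each camera call takes 0.05 s, during which the arm holds its last target. There are 200 camera calls.

## Working session

There is one attempt and no reset: what is moved stays moved. The work goes in short steps, Python scripts to look and compute and a shell command to move; the robot and the scene stay as the last step left them, time stands still between calls to the robot, and variables do not carry over. Pictures are saved under pics/ and viewed, at most 12 in all, crops included, and the job is handed in when it is done.

```bash
mkdir -p pics; ls; cat > h.py <<'E'
import numpy as np, cv2, json
from cell import bot, imaging
from scipy.spatial.transform import Rotation as Ro
def snap(n,f):
    c=imaging.capture(n); cv2.imwrite('pics/'+f+'.png',c['pixels']); np.savez('pics/'+f+'.npz',**c); return c
def load(f): return dict(np.load('pics/'+f+'.npz'))
def world(c,u,v,z=None):
    K=c['intrinsics'];d=np.linalg.inv(K)@[u,v,1.];R=c['R'];t=c['t']
    if z is None:
        return R.T@(d*float(c['range_z'][int(v),int(u)])-t)
    o=-R.T@t; w=R.T@d; return o+w*(z-o[2])/w[2]
def cloud(c):
    h,w=c['range_z'].shape;v,u=np.mgrid[:h,:w];Z=c['range_z']
    P=np.stack([u,v,np.ones_like(u)],-1)@np.linalg.inv(c['intrinsics']).T*Z[...,None]
    return (P-c['t'])@c['R']
def proj(c,X):
    p=c['intrinsics']@(c['R']@np.array(X)+c['t']);return p[:2]/p[2]
E
python3 - <<'E'
from h import *
for n in('top','scene'): c=snap(n,n+'0'); print(n,(-c['R'].T@c['t']).round(3))
s=bot.observe();print(s)
E
```

```text
pics
top [0.409 0.04  1.373]
scene [-0.185 -0.411  0.882]
{'time_s': 0.1, 'joint_pos': array([-73.25242699,  35.28436806,  -0.72164308,  81.63039473,
         0.46429764,  63.21921069,  -2.31481566]), 'qd': array([ 0.08566466, -0.08245545,  0.12066195, -0.11094947, -0.07322842,
       -0.1128237 , -0.05546023]), 'joint_torque': array([ 1.32316298e-03, -4.60040152e+01,  2.10038899e-01, -1.66244727e+01,
       -6.11991249e-02,  1.68221287e-02,  8.62738216e-05]), 'position': array([0.20356609, 0.61676625, 0.30169948]), 'tcp_rot': array([-1.79868932e+02,  2.47204365e-03,  1.61736855e+02]), 'contact_force': array([ 0.2946576 , -0.24682972, -0.53405732]), 'torque': array([-0.06228813,  0.04509054,  0.01407938]), 'grasp_force': 0.0, 'grip_width': 0.09290663522851919}
```

View pics/top0.png

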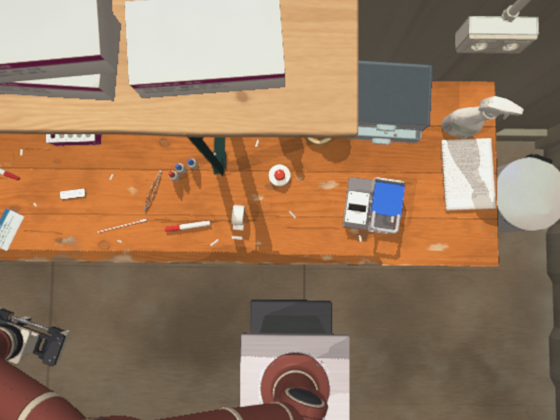

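View pics/scene0.png

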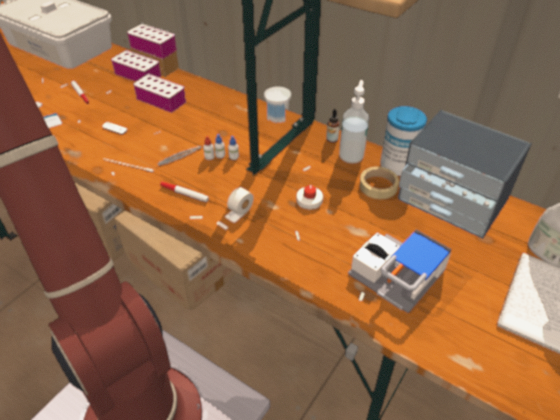

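The top view shows the dispenser at about (375,205) with its bail at about (386,230), the roll at (238,217) with its tail at (237,238), the timer at (279,175) and the marker at (187,226). The scene view agrees. Next I'll take enlarged crops.

```bash
python3 - <<'E'
from h import *
c=load('top0');im=c['pixels']
a=cv2.resize(im[165:245,335:415],None,fx=7,fy=7,interpolation=cv2.INTER_CUBIC)
b=cv2.resize(im[195:250,220:255],None,fx=6.4,fy=7,interpolation=cv2.INTER_CUBIC)
b=cv2.resize(im[195:245,223:255],(224,350),interpolation=cv2.INTER_CUBIC)
o=np.zeros((560,790,3),np.uint8);o[:,:560]=a;o[:350,565:789]=b
cv2.imwrite('pics/crop0.png',o)
P=cloud(c)
print(c['intrinsics'])
hsv=cv2.cvtColor(im,cv2.COLOR_BGR2HSV)
m=(hsv[...,0]>105)&(hsv[...,0]<130)&(hsv[...,1]>150);m[:, :360]=0;m[:,415:]=0
q=P[m];print(len(q),np.median(q,0),q[:,2].min(),q[:,2].max())
print(cv2.minAreaRect(q[:,:2].astype(np.float32)))
for u,v in [(238,217),(238,210),(238,238),(279,175),(357,208),(386,229),(402,205),(238,228)]: print(u,v,world(c,u,v).round(3))
E
```

```text
[[461.63548929   0.         282.87736202]
 [  0.         461.63548929 213.96532576]
 [  0.           0.           1.        ]]
889 [ 0.54316408 -0.2569035   0.07278475] 0.063983385267035 1.3732182270720383
((0.5092792510986328, -0.1265552043914795), (0.10420219600200653, 0.37441790103912354), 15.430607795715332)
238 217 [0.488 0.166 0.056]
238 210 [0.508 0.167 0.053]
238 238 [0.429 0.171 0.001]
279 175 [0.614 0.051 0.029]
357 208 [ 0.517 -0.173  0.062]
386 229 [ 0.457 -0.252  0.078]
402 205 [ 0.532 -0.318 -0.003]
238 228 [ 0.459  0.171 -0.   ]
```

View pics/crop0.png

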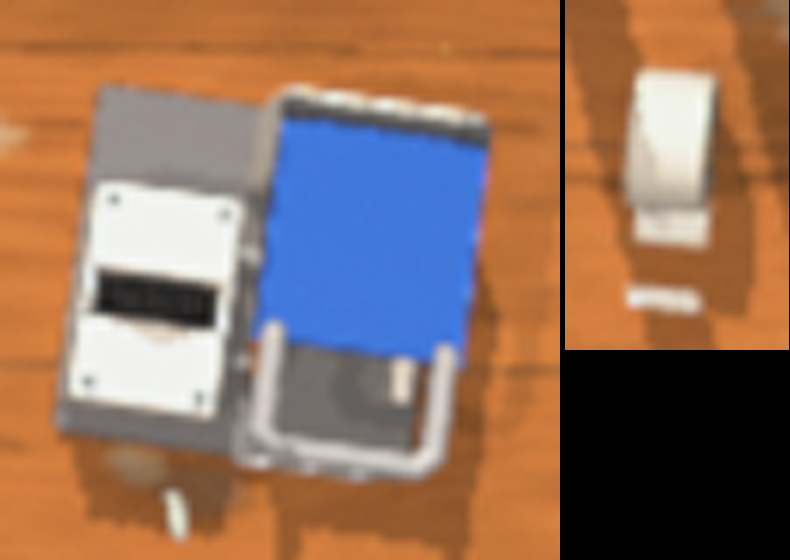

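The crop shows the house top corners at (103,183), (243,197), (213,417) and (68,400), and the bail's middle at (343,455). The roll's strip ends at about (672,245); the separate white piece below it is loose paper. Next I'll compute the poses.

```bash
cat >> h.py <<'E'
def T(x,y,yaw): 
    return np.array([x,y,0.]),Ro.from_euler('z',yaw,degrees=True)
def down(tooly_deg): # tool pointing down, tool y at azimuth
    return Ro.from_euler('xyz',[180,0,tooly_deg+90],degrees=True)
def rows(p,R=None,s=None):
    "shift cm and rotvec in the present tool frame to TCP p, rot R"
    s=s or bot.observe();A=Ro.from_euler('xyz',s['tcp_rot'],degrees=True);R=A if R is None else R
    d=A.inv().apply(np.array(p)-s['position'])*100
    return d.round(2).tolist()+(A.inv()*R).as_rotvec().round(3).tolist()
E
python3 - <<'E'
from h import *
c=load('top0');f=lambda x,y:(335+(x+.5)/7-.5,165+(y+.5)/7-.5)
q=[(103,183),(243,197),(213,417),(68,400)]
W=[world(c,*f(*a),.05) for a in q];W=np.array(W);print(W.round(4))
D=np.array([[.03,.118],[.03,.058],[-.06,.058],[-.06,.118]])
bc=world(c,*f(343,455),.077);print('bail',bc)
D=np.vstack([D,[-.07,.008]]);W=np.vstack([W,bc])[:,:2]
a=D-D.mean(0);b=W-W.mean(0)
th=np.arctan2((a[:,0]*b[:,1]-a[:,1]*b[:,0]).sum(),(a*b).sum());R=np.array([[np.cos(th),-np.sin(th)],[np.sin(th),np.cos(th)]])
o=W.mean(0)-R@D.mean(0);print('disp',o,np.degrees(th),(W-(D@R.T+o)).round(4).tolist())
g=lambda x,y:(223+(x-565+.5)/7-.5,195+(y+.5)/7-.5)
print('tail',world(c,*g(672,245),0)); 
P=cloud(c);r=P[200:226,230:248].reshape(-1,3);r=r[(r[:,2]>.045)&(r[:,2]<.07)];print(len(r),r.mean(0),r.min(0),r.max(0)); print(cv2.minAreaRect(r[:,:2].astype(np.float32)))
print('shelf',world(c,200,115),world(c,340,125),world(c,205,150))
E
```

```text
[[ 0.5675 -0.1526  0.05  ]
 [ 0.5623 -0.2102  0.05  ]
 [ 0.4715 -0.1977  0.05  ]
 [ 0.4779 -0.1382  0.05  ]]
bail [ 0.45551528 -0.24500337  0.077     ]
disp [ 0.52302408 -0.26359885] -7.7459932819269115 [[-0.0011, -0.0019], [0.0018, -0.0001], [0.0001, 0.0003], [-0.0016, 0.0004], [0.0008, 0.0012]]
tail [0.45393465 0.17159919 0.        ]
181 [0.49681746 0.17002795 0.05379887] [0.47399619 0.15326915 0.04521737] [0.52060337 0.18738302 0.06403624]
((0.4973149001598358, 0.17054545879364014), (0.03170531243085861, 0.04865924268960953), 85.47254943847656)
shelf [0.65046827 0.19574671 0.52378573] [ 0.63413493 -0.06617982  0.52407197] [0.62712238 0.2204066  0.31623267]
```

```bash
python3 - <<'E'
from h import *
print(rows([.44,.2,.30],down(25)));print(rows([.456,-.245,.26],down(-8.3)))
E
```

```text
[-35.51, -32.17, 0.25, -0.002, 0.001, 0.816]
[-50.98, -73.92, 4.34, -0.002, 0.002, 1.397]
```

```bash
python3 -m pendant '[-35.5,-32.2,0,0,0,0.8,0.35,-35.5,-32.2,0,0,0,0.8,0.35,-35.5,-32.2,0,0,0,0.8,0.35,-35.5,-32.2,0,0,0,0.8,0.35,-35.5,-32.2,0,0,0,0.8,0.35,-35.5,-32.2,0,0,0,0.8,0.35,-35.5,-32.2,0,0,0,0.8,0.35,-51,-73.9,4.3,0,0,1.397,0.35,-51,-73.9,4.3,0,0,1.397,0.35,-51,-73.9,4.3,0,0,1.397,0.35,-51,-73.9,4.3,0,0,1.397,0.35,-51,-73.9,4.3,0,0,1.397,0.35]'; python3 - <<'E'
from h import *
print(rows([.456,-.245,.26],down(-8.3)))
E
```

```text
time_s: 1.6
position: [0.4432, -0.0753, 0.2748]
tcp_rot: [180.0, -0.0, 81.7]
contact_force: [1.9, -0.2, 0.8]
grip_width: 0.0325
grasp_force: 0.0
[-16.6, 3.71, 1.48, 0.0, -0.0, 0.001]
```

```bash
python3 -m pendant '[-16.6,3.7,1.5,0,0,0,0.35,-16.6,3.7,1.5,0,0,0,0.35,-16.6,3.7,1.5,0,0,0,0.35,-16.6,3.7,1.5,0,0,0,0.35]'; python3 - <<'E'
from h import *
c=snap('wrist','w1');s=bot.observe();print(s['position'],s['tcp_rot'],(-c['R'].T@c['t']).round(3))
E
```

```text
time_s: 2.1
position: [0.4546, -0.2478, 0.2596]
tcp_rot: [-180.0, 0.2, 81.3]
contact_force: [0.1, -0.7, -0.3]
grip_width: 0.0328
grasp_force: 0.0
[ 0.4551447  -0.24482475  0.25947699] [-1.79921970e+02  1.11917707e-02  8.14850390e+01] [ 0.466 -0.173  0.342]
```

View pics/w1.png

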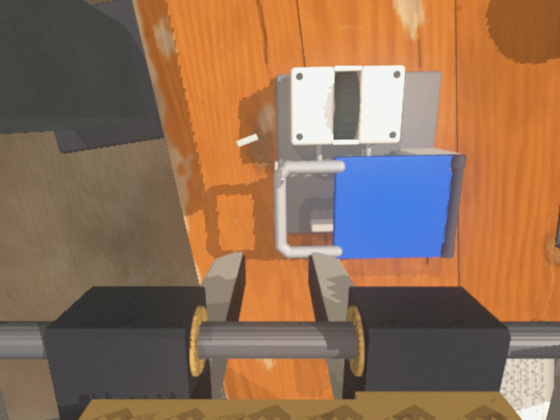

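The wrist view shows the bail wire at x≈281 px, rows 165–250. The house top corners are at (291,67), (404,66), (402,146) and (291,143).

```bash
python3 - <<'E'
from h import *
c=load('w1')
q=[(404,66,.05),(402,146,.05),(291,143.5,.05),(291,67,.05),(280.5,208,.072)]
W=np.array([world(c,*a) for a in q])[:,:2]
D=np.array([[.03,.118],[.03,.058],[-.06,.058],[-.06,.118],[-.07,.008]])
a=D-D.mean(0);b=W-W.mean(0)
th=np.arctan2((a[:,0]*b[:,1]-a[:,1]*b[:,0]).sum(),(a*b).sum());R=np.array([[np.cos(th),-np.sin(th)],[np.sin(th),np.cos(th)]])
o=W.mean(0)-R@D.mean(0);print('disp',o,np.degrees(th),(W-(D@R.T+o)).round(4).tolist())
P=cloud(c)
print('bail depth',[P[v,281].round(3).tolist() for v in(190,210,230)])
print('cover',P[180,360],P[230,420],'house',P[80,310])
print([np.round(o+R@p,4).tolist() for p in([-.07,.008],[.068,.008],[-.002,.003],[-.015,.088])])
E
```

```text
disp [ 0.52557872 -0.26282271] -8.35370411024938 [[-0.0025, -0.0001], [0.0014, -0.0019], [0.0002, 0.0009], [-0.0004, -0.0006], [0.0012, 0.0017]]
bail depth [[0.461, -0.228, 0.077], [0.459, -0.244, 0.077], [0.457, -0.259, 0.078]]
cover [ 0.52327    -0.2296751   0.07398839] [ 0.56838717 -0.27853491  0.07237388] house [ 0.49638927 -0.149606    0.0504089 ]
[[0.4575, -0.2447], [0.594, -0.2648], [0.524, -0.2596], [0.5235, -0.1736]]
```

```bash
python3 -m pendant '[0,0.3,6,0,0,0,0.28,0,0.3,10,0,0,0,0.28,0,0.3,12.2,0,0,0,0.28,0,0.3,12.2,0,0,0,0.28,0,0.3,12.2,0,0,0,0,0,0.3,12.2,0,0,0,0,0,0.3,12.2,0,0,0,0]' 25; python3 - <<'E'
from h import *
for a in range(0,111,10):
    t=np.radians(a);print(a, round(13.8*(1-np.cos(t)),2), round(-13.8*np.sin(t),2))
E
```

```text
time_s: 3.02
position: [0.4579, -0.2434, 0.139]
tcp_rot: [-179.9, -0.1, 81.7]
contact_force: [-3.2, 1.1, 5.8]
grip_width: 0.0095
grasp_force: 25.0
0 0.0 -0.0
10 0.21 -2.4
20 0.83 -4.72
30 1.85 -6.9
40 3.23 -8.87
50 4.93 -10.57
60 6.9 -11.95
70 9.08 -12.97
80 11.4 -13.59
90 13.8 -13.8
100 16.2 -13.59
110 18.52 -12.97
```

```bash
python3 -m pendant '[0,0.2,-2.4,0,0,0,0,0,0.83,-4.72,0,0,0,0,0,1.85,-6.9,0,0,0,0,0,3.23,-8.87,0,0,0,0,0,4.93,-10.57,0,0,0,0,0,6.9,-11.95,0,0,0,0,0,9.08,-12.97,0,0,0,0,0,11.4,-13.59,0,0,0,0,0,13.8,-13.8,0,0,0,0,0,16.2,-13.59,0,0,0,0,0,17.9,-13.15,0,0,0,0,0,17.9,-13.15,0,0,0,0]' 15; python3 - <<'E'
from h import *
c=snap('scene','s1');cv2.imwrite('pics/s1c.png',cv2.resize(c['pixels'][120:330,300:500],None,fx=2.8,fy=2.8))
s=bot.observe();print(s['position'],s['contact_force'],s['grip_width'])
E
```

```text
time_s: 4.53
position: [0.6382, -0.2687, 0.27]
tcp_rot: [179.7, -0.0, 81.8]
contact_force: [1.5, 0.7, 1.6]
grip_width: 0.0093
grasp_force: 15.0
[ 0.63751992 -0.26858788  0.2702079 ] [2.8695923  2.41190591 2.13243543] 0.009291785001969177
```

View pics/s1c.png

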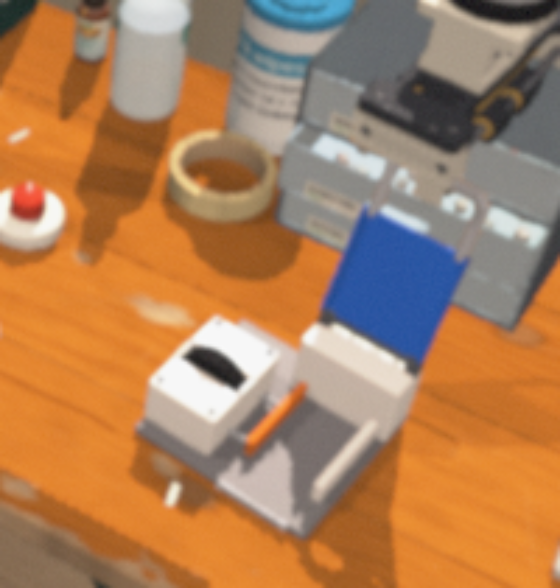

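The cover stands back past upright, held by the fingers, and the bay is clear. I'll release it and go to the roll.

```bash
python3 - <<'E'
from h import *
print(rows([.48,-.2,.32],down(20)));print(rows([.487,.168,.27],down(86)))
E
```

```text
[4.54, -16.55, -5.04, 0.004, -0.0, -0.493]
[41.06, -21.14, -0.01, 0.004, 0.002, -1.644]
```

```bash
python3 -m pendant '[0,0,0,0,0,0,0.25,0,0,0,0,0,0,0.25,0,0,-5,0,0,0,0.25,4.5,-16.5,-5,0,0,-0.49,0.25,4.5,-16.5,-5,0,0,-0.49,0.3,4.5,-16.5,-5,0,0,-0.49,0.5,41,-21,0,0,0,-1.64,0.65,41,-21,0,0,0,-1.64,0.65,41,-21,0,0,0,-1.64,0.65,41,-21,0,0,0,-1.64,0.65,41,-21,0,0,0,-1.64,0.65,41,-21,0,0,0,-1.64,0.65]'; python3 - <<'E'
from h import *
print(rows([.487,.168,.27],down(86)),bot.observe()['joint_pos'])
E
```

```text
time_s: 6.08
position: [0.4869, 0.1674, 0.2695]
tcp_rot: [-179.9, 0.0, 174.5]
contact_force: [0.5, -0.1, 0.9]
grip_width: 0.0599
grasp_force: 0.0
[-0.0, 0.06, -0.05, -0.001, 0.0, -0.025] [-21.03683192  25.51931784  -0.5656708  106.28903991   0.40442797
  48.19464294  62.72233532]
```

```bash
python3 - <<'E'
from h import *
c=snap('wrist','w2');s=bot.observe();print(s['position'],s['tcp_rot'])
P=cloud(c);m=(P[...,2]>.04)&(P[...,2]<.062)&(abs(P[...,0]-.497)<.05)&(abs(P[...,1]-.17)<.04);r=P[m]
print(len(r),r.mean(0),cv2.minAreaRect(r[:,:2].astype(np.float32)))
E
```

```text
[0.48551163 0.17733856 0.26853563] [ 1.79593240e+02 -8.97025617e-02  1.75504060e+02]
1939 [0.49422628 0.17069742 0.05361636] ((0.49781137704849243, 0.17055575549602509), (0.031025733798742294, 0.05344008654356003), 84.7809066772461)
```

View pics/w2.png

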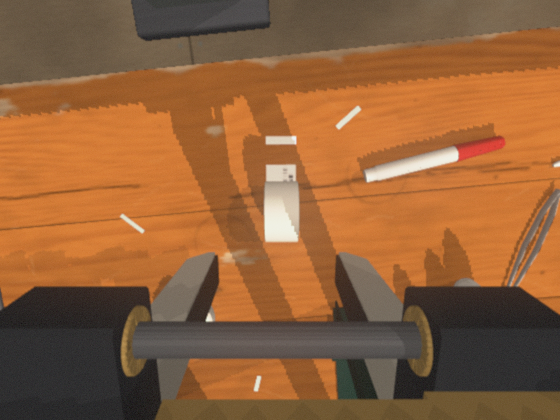

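The roll is at (282,210) px, aligned with the tool. The strip is visible at rows 165–182, and there is a white piece at row 140.

```bash
python3 - <<'E'
from h import *
c=load('w2');P=cloud(c)
for v in (135,140,144,150,158,165,172,180): print(v,world(c,281,v,0).round(4),P[v,281].round(4),c['pixels'][v,281])
s=bot.observe();print(s['position'],s['tcp_rot'],s['qd'].round(2))
print(rows([.498,.1705,.105],down(85.2)))
E
```

```text
135 [0.429  0.1772 0.    ] [ 0.4291  0.1773 -0.0014] [ 79 115 169]
140 [0.4339 0.1768 0.    ] [0.4338 0.1768 0.0009] [187 208 221]
144 [0.4377 0.1764 0.    ] [0.4376 0.1764 0.0012] [117 140 181]
150 [0.4436 0.1759 0.    ] [ 0.4437  0.1759 -0.0016] [ 49  99 163]
158 [0.4515 0.1752 0.    ] [0.4514 0.1752 0.0008] [ 54  99 161]
165 [0.4585 0.1745 0.    ] [4.584e-01 1.745e-01 2.000e-04] [172 193 217]
172 [0.4655 0.1739 0.    ] [4.655e-01 1.739e-01 3.000e-04] [191 209 221]
180 [0.4737 0.1732 0.    ] [4.737e-01 1.732e-01 1.000e-04] [185 205 220]
[0.48551163 0.17733856 0.26853563] [ 1.79593240e+02 -8.97025617e-02  1.75504060e+02] [ 1.63 -1.34  1.17  1.78 -2.75  1.05 -4.03]
[-1.32, -0.7, 16.35, 0.007, -0.002, 0.005]
```

```bash
python3 -m pendant '[-1.3,-0.7,5,0,0,0,0.65,-1.3,-0.7,9,0,0,0,0.65,-1.3,-0.7,9,0,0,0,0.65,-1.3,-0.7,9,0,0,0,0.65]'; python3 - <<'E'
from h import *
s=bot.observe();print(s['position'],s['qd'].round(1));print(rows([.498,.1705,.105],down(84.8)))
E
```

```text
time_s: 6.62
position: [0.5002, 0.1578, 0.1808]
tcp_rot: [180.0, 0.1, 174.2]
contact_force: [0.9, -0.5, 0.8]
grip_width: 0.0606
grasp_force: 0.0
[0.50022778 0.15779025 0.18077276] [-0.2 -1.  -0.2 -0.8 -0.1 -0.3  0. ]
[0.36, 1.24, 7.58, 0.0, 0.002, -0.011]
```

```bash
python3 -m pendant '[0.3,1.2,3,0,0,0,0.65,0.3,1.2,3,0,0,0,0.65,0.3,1.2,3,0,0,0,0.65]'; python3 - <<'E'
from h import *
for i in range(3):
    c=imaging.capture('wrist');s=bot.observe();print(s['position'],s['qd'].round(1));print(rows([.498,.1705,.105],down(84.8)))
P=cloud(c);m=(P[...,2]>.04)&(P[...,2]<.062)&(abs(P[...,0]-.497)<.05)&(abs(P[...,1]-.17)<.04);r=P[m]
print(len(r),r.mean(0),cv2.minAreaRect(r[:,:2].astype(np.float32)))
E
```

```text
time_s: 7.0
position: [0.4987, 0.1701, 0.1512]
tcp_rot: [180.0, 0.2, 174.2]
contact_force: [-0.1, -0.5, -0.4]
grip_width: 0.0607
grasp_force: 0.0
[0.49880094 0.16998602 0.15121612] [ 0.   0.1  0.   0.2  0.  -0.3 -0.2]
[0.1, 0.04, 4.62, 0.001, 0.003, -0.011]
[0.49875901 0.16999407 0.15107496] [ 0.1  0.3 -0.1  0.3 -0.1 -0.3 -0.1]
[0.09, 0.04, 4.61, 0.001, 0.003, -0.011]
[0.49861861 0.16995635 0.150844  ] [-0.   0.4 -0.1  0.3 -0.1 -0.3 -0. ]
[0.08, 0.04, 4.58, 0.001, 0.002, -0.011]
4772 [0.49243204 0.17109055 0.05379081] ((0.49687957763671875, 0.1706765741109848), (0.03113505244255066, 0.05194852501153946), 84.65223693847656)
```

```bash
python3 -m pendant '[0.1,0,4.6,0,0,-0.01,0.65,0.1,0,4.6,0,0,-0.01,0.65,0.1,0,4.6,0,0,-0.01,0.2,0.1,0,4.6,0,0,-0.01,0.2,0.1,0,4.6,0,0,-0.01,0.2,0.1,0,4.6,0,0,-0.01,0.2]' 20
```

```text
time_s: 7.9
position: [0.4973, 0.1705, 0.1044]
tcp_rot: [180.0, 0.1, 174.8]
contact_force: [-1.5, -1.1, 4.8]
grip_width: 0.0311
grasp_force: 20.0
```

```bash
python3 - <<'E'
from h import *
s=bot.observe();print(s['position'],s['grasp_force'],s['grip_width'])
print(rows([.46,.1,.26],down(83)));print(rows([.523,-.2595,.2],down(81.7)))
E
```

```text
[0.4972945  0.17053242 0.10440333] 20.000055134296417 0.031068121115325042
[3.05, -7.35, -15.57, 0.001, 0.001, 0.031]
[-6.47, -42.59, -9.58, 0.001, 0.001, 0.054]
```

```bash
python3 -m pendant '[0,0,-5,0,0,0,0.2,0,0,-11,0,0,0.03,0.2,1,-10,-11,0,0,0.05,0.2,-1,-16,-11,0,0,0.05,0.2,-3,-22,-11,0,0,0.05,0.2,-5,-28,-11,0,0,0.05,0.2,-6,-34,-11,0,0,0.054,0.2,-6.5,-39,-11,0,0,0.054,0.2,-6.5,-42.6,-11,0,0,0.054,0.2,-6.5,-42.6,-11,0,0,0.054,0.2,-6.5,-42.6,-11,0,0,0.054,0.2]'; python3 - <<'E'
from h import *
for i in range(3):
    c=snap('wrist','w3');s=bot.observe();print(s['position'],s['grasp_force']);print(rows([.5235,-.2595,.1135],down(81.7)))
P=cloud(c)
Rz=Ro.from_euler('z',-8.35,degrees=True)
Q=Rz.inv().apply((P-[.5255,-.2628,0]).reshape(-1,3)).reshape(P.shape)*1000
hsv=cv2.cvtColor(c['pixels'],cv2.COLOR_BGR2HSV)
m=(hsv[...,0]>4)&(hsv[...,0]<18)&(hsv[...,1]>170)&(Q[...,2]>18)&(Q[...,2]<32)&(abs(Q[...,0])<50);r=Q[m];print('guide',len(r),r.min(0).round() if len(r) else 0,r.max(0).round() if len(r) else 0)
m=(abs(Q[...,2]-26)<3)&(Q[...,1]<0)&(Q[...,1]>-40)&(abs(Q[...,0])<50);r=Q[m];print('cheek',len(r),np.percentile(r,[3,97],axis=0).round() if len(r) else 0)
m=(abs(Q[...,2]-50)<3)&(Q[...,1]>45)&(abs(Q[...,0])<90);r=Q[m];print('house',len(r),np.percentile(r,[2,98],axis=0).round() if len(r) else 0)
E
```

```text
time_s: 9.28
position: [0.5226, -0.2591, 0.2131]
tcp_rot: [179.9, -0.1, 171.7]
contact_force: [0.1, 0.9, -1.5]
grip_width: 0.0314
grasp_force: 20.0
[ 0.52304145 -0.25797658  0.21320473] 19.998962581157684
[-0.08, -0.16, 9.97, 0.002, -0.001, 0.002]
[ 0.5233026  -0.25752344  0.21333853] 19.998875856399536
[-0.05, -0.21, 9.98, 0.002, -0.001, 0.003]
[ 0.52342805 -0.2574744   0.21344078] 19.99885082244873
[-0.04, -0.21, 9.99, 0.001, -0.0, 0.003]
guide 76 [-38.  35.  25.] [17. 40. 28.]
cheek 601 [[-38. -26.  24.]
 [ 16. -18.  27.]]
house 8048 [[-60.  59.  48.]
 [ 26. 116.  52.]]
```

View pics/w3.png

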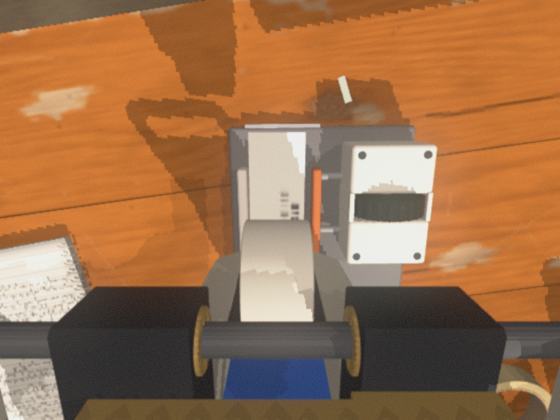

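The wrist view shows the roll held over the bay with its strip pointing to the open front. The bay runs from u 247 to 313 at the cheek and guide, and its measured frame agrees with the given sizes. I'll lower the roll.

```bash
python3 -m pendant '[0,-0.2,4,0,0,0,0.2,0,-0.2,7,0,0,0,0.2,0,-0.2,8.5,0,0,0,0.2,0,-0.2,9.3,0,0,0,0.2,0,-0.2,9.7,0,0,0,0.2,0,-0.2,9.9,0,0,0,0.2,0,-0.2,9.9,0,0,0,0.2,0,-0.2,9.9,0,0,0,0.2]'; python3 - <<'E'
from h import *
s=bot.observe();print(s['position'],s['contact_force']);print(rows([.5235,-.2595,.1125],down(81.7)))
E
```

```text
time_s: 10.42
position: [0.5229, -0.2619, 0.115]
tcp_rot: [-180.0, 0.1, 171.7]
contact_force: [-0.9, 0.7, -1.2]
grip_width: 0.0311
grasp_force: 20.0
[ 0.52291456 -0.26187534  0.11502038] [-0.91669615  0.72947016 -1.19407109]
[-0.02, 0.24, 0.25, -0.0, 0.001, 0.0]
```

```bash
python3 -m pendant '[0,0.2,0.25,0,0,0,0.2,0,0.2,0.25,0,0,0,0.2,0,0.2,0.25,0,0,0,0.42,0,0.2,0.25,0,0,0,0.42,0,0.2,0.25,0,0,0,0.5,0,0.2,-6,0,0,0,0.5,0,0.2,-10,0,0,0,0.5,0,0.2,-10,0,0,0,0.5,0,0.2,-10,0,0,0,0.5,0,0.2,-10,0,0,0,0.5]'; python3 - <<'E'
from h import *
c=snap('wrist','w4');P=cloud(c)
Q=Ro.from_euler('z',-8.35,degrees=True).inv().apply((P-[.5255,-.2628,0]).reshape(-1,3)).reshape(P.shape)*1000
m=(Q[...,2]>52)&(Q[...,2]<70)&(abs(Q[...,0])<45)&(Q[...,1]<35)&(Q[...,1]>-30);r=Q[m]
print(len(r),r.max(0),cv2.minAreaRect(r[:,:2].astype(np.float32)))
s=bot.observe();print(s['position'],s['tcp_rot'])
Rd=Ro.from_euler('z',-8.35,degrees=True)
w=lambda *p:Rd.apply(np.array(p)/1000)+[.5255,-.2628,0]
for y,z in((115,200),(111,160)): print(rows(w(-15,y,z),down(-8.3)),rows(w(-15,y,z),down(171.7)))
E
```

```text
time_s: 11.68
position: [0.5222, -0.2593, 0.2129]
tcp_rot: [179.9, -0.2, 171.7]
contact_force: [-0.3, 0.2, -0.3]
grip_width: 0.0465
grasp_force: 0.0
4000 [44.99680541 34.92345095 68.59557895] ((8.653343200683594, 2.5140514373779297), (64.8567123413086, 72.67568969726562), 89.96551513671875)
[ 0.52228746 -0.25934023  0.21299304] [ 1.79948518e+02 -1.77408292e-01  1.71712223e+02]
[1.12, 11.2, 1.31, -0.002, -0.003, 1.571] [1.12, 11.2, 1.31, 0.003, -0.002, -1.571]
[1.1, 10.8, 5.31, -0.002, -0.003, 1.571] [1.1, 10.8, 5.31, 0.003, -0.002, -1.571]
```

View pics/w4.png

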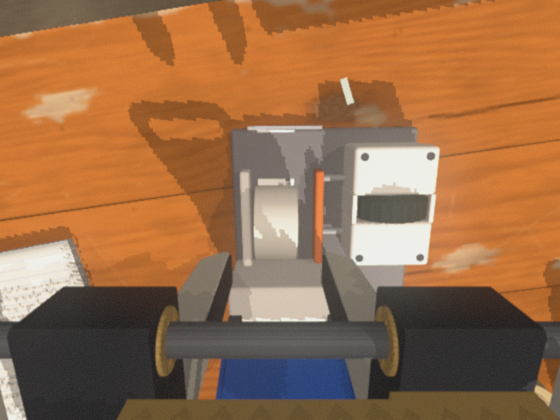

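The roll stands released in the bay between cheek and guide, centred at about (276,220) px. Next is the thumbwheel, with the fingers closed and the tool orientation unchanged.

```bash
cat >> h.py <<'E'
Rd=Ro.from_euler('z',-8.35,degrees=True);O=np.array([.5255,-.2628,0])
w=lambda *p:Rd.apply(np.array(p)/1000.)+O
def dp(s): return (Rd.inv().apply(s['position']-O)*1000).round(1)
E
python3 - <<'E'
from h import *
print(rows(w(-15,100,160),down(81.7)),dp(bot.observe()))
E
```

```text
[1.1, 9.7, 5.31, 0.001, -0.003, 0.0] [ -3.7   3.  213. ]
```

```bash
python3 -m pendant '[1.1,5,0,0,0,0,0,1.1,9.7,1,0,0,0,0,1.1,9.7,5.3,0,0,0,0,1.1,9.7,5.3,0,0,0,0,1.1,9.7,5.3,0,0,0,0,1.1,9.7,5.3,0,0,0,0]'; python3 - <<'E'
from h import *
s=bot.observe();print(dp(s),s['contact_force'],s['grip_width'],rows(w(-15,100,147),down(81.7)))
E
```

```text
time_s: 12.48
position: [0.5267, -0.1633, 0.1628]
tcp_rot: [-180.0, 0.1, 171.6]
contact_force: [0.2, -1.0, -0.4]
grip_width: 0.0002
grasp_force: 0.0
[-13.3  98.6 162.8] [ 0.24328265 -0.95168149 -0.35856743] 0.00016382310652880472 [0.17, 0.14, 1.58, -0.001, 0.002, -0.002]
```

```bash
python3 -m pendant '[0.2,0.2,1.4,0,0,0,0,0.2,0.2,1.8,0,0,0,0,0.2,-0.3,1.8,0,0,0,0,0.2,-0.8,1.8,0,0,0,0,0.2,-1.1,1.8,0,0,0,0]'; python3 - <<'E'
from h import *
s=bot.observe();print(dp(s),s['contact_force'],rows(w(-15,70,145),down(81.7)))
E
```

```text
time_s: 13.1
position: [0.5231, -0.1695, 0.1467]
tcp_rot: [179.8, 0.0, 171.9]
contact_force: [-5.4, 4.0, 23.9]
grip_width: 0.0008
grasp_force: 11.9
[-16.   91.9 146.7] [-5.36070395  4.04689893 23.87633354] [-0.09, -2.19, 0.16, 0.004, 0.0, 0.003]
```

```bash
python3 -m pendant '[-0.1,-0.5,-0.05,0,0,0,0,-0.1,-1.0,-0.05,0,0,0,0,-0.1,-1.5,0,0,0,0,0,-0.1,-2.0,0.1,0,0,0,0,-0.1,-2.4,0.25,0,0,0,0,-0.1,-2.4,0.25,0,0,0,0,-0.1,-2.4,-3,0,0,0,0,-0.1,-2.4,-3,0,0,0,0]'; python3 - <<'E'
from h import *
s=bot.observe();print(dp(s),s['contact_force'])
c=snap('wrist','w5');P=cloud(c);Q=Rd.inv().apply((P-O).reshape(-1,3)).reshape(P.shape)*1000
hsv=cv2.cvtColor(c['pixels'],cv2.COLOR_BGR2HSV)
m=(hsv[...,0]>4)&(hsv[...,0]<14)&(hsv[...,1]>190)&(Q[...,2]>20)&(Q[...,2]<32)&(abs(Q[...,0])<45)&(Q[...,1]>5)&(Q[...,1]<52);r=Q[m]
print(len(r),np.percentile(r,[3,50,97],axis=0) if len(r) else 0)
c=snap('scene','s5');P=cloud(c);Q=Rd.inv().apply((P-O).reshape(-1,3)).reshape(P.shape)*1000
hsv=cv2.cvtColor(c['pixels'],cv2.COLOR_BGR2HSV)
m=(hsv[...,0]>4)&(hsv[...,0]<14)&(hsv[...,1]>190)&(Q[...,2]>20)&(Q[...,2]<32)&(abs(Q[...,0])<45)&(Q[...,1]>5)&(Q[...,1]<52);r=Q[m]
print(len(r),np.percentile(r,[3,50,97],axis=0) if len(r) else 0)
a=cv2.resize(load('w5')['pixels'],(400,300));b=cv2.resize(c['pixels'][200:320,320:480],(400,300),interpolation=cv2.INTER_CUBIC)
cv2.imwrite('pics/m5.png',np.hstack([a,b]))
E
```

```text
time_s: 14.1
position: [0.5213, -0.1967, 0.1751]
tcp_rot: [-180.0, 0.2, 171.7]
contact_force: [-0.1, 0.7, -0.3]
grip_width: 0.0003
grasp_force: 0.0
[-13.7  64.8 175.1] [-0.10088037  0.68439605 -0.26608545]
0 0
10 [[-39.44891236  20.77133244  20.95979932]
 [-34.62140226  21.55578974  24.56621838]
 [-27.30554305  23.13544361  28.23467207]]
```

View pics/m5.png

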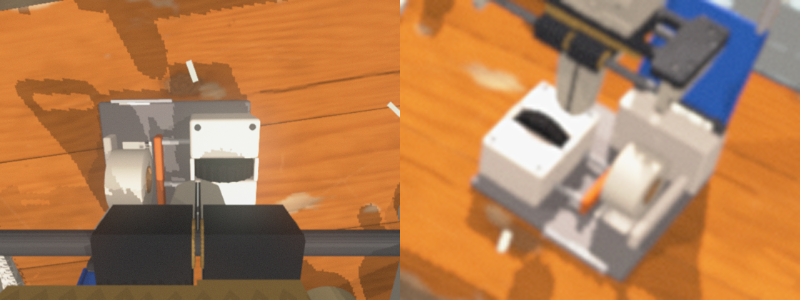

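The guide (orange, at u≈158 in the left picture) has moved toward the roll, and the roll is still standing. I'll make more strokes.

```bash
python3 -m pendant '[0.1,4,0,0,0,0,0,0.1,4,0,0,0,0,0,0.1,4,2.7,0,0,0,0,0.1,3.8,3.05,0,0,0,0,0.1,3.2,3,0,0,0,0,0.1,2.5,2.95,0,0,0,0,0.1,1.8,2.95,0,0,0,0,0.1,1.1,2.98,0,0,0,0,0.1,0.5,3.05,0,0,0,0,0.1,0,3.2,0,0,0,0,0.1,-0.1,3.2,0,0,0,0,0.1,-0.1,0,0,0,0,0]'; python3 - <<'E'
from h import *
s=bot.observe();print(dp(s),s['contact_force'])
c=snap('scene','s6')
E
```

```text
time_s: 15.7
position: [0.5181, -0.1953, 0.1723]
tcp_rot: [179.8, -0.3, 171.9]
contact_force: [0.3, -1.4, -0.8]
grip_width: 0.0005
grasp_force: 0.0
[-17.1  65.7 172.3] [ 0.25926414 -1.37583473 -0.80672152]
```

```bash
python3 -m pendant '[0.1,4,0,0,0,0,0,0.1,4,0,0,0,0,0,0.1,4,2.7,0,0,0,0,0.1,3.8,3.05,0,0,0,0,0.1,3.2,3,0,0,0,0,0.1,2.5,2.95,0,0,0,0,0.1,1.8,2.95,0,0,0,0]'; python3 - <<'E'
from h import *
s=bot.observe();print(dp(s),s['contact_force'])
c=snap('wrist','w6')
a=cv2.resize(c['pixels'],(400,300));c=load('s6');b=cv2.resize(c['pixels'][200:320,320:480],(400,300),interpolation=cv2.INTER_CUBIC)
cv2.imwrite('pics/m6.png',np.hstack([a,b]))
E
```

```text
time_s: 16.62
position: [0.5237, -0.1658, 0.1453]
tcp_rot: [178.8, -0.0, 172.2]
contact_force: [2.7, 28.8, 16.4]
grip_width: 0.0005
grasp_force: 15.1
[-15.9  95.7 145.3] [ 2.65137292 28.81439506 16.44428139]
```

View pics/m6.png

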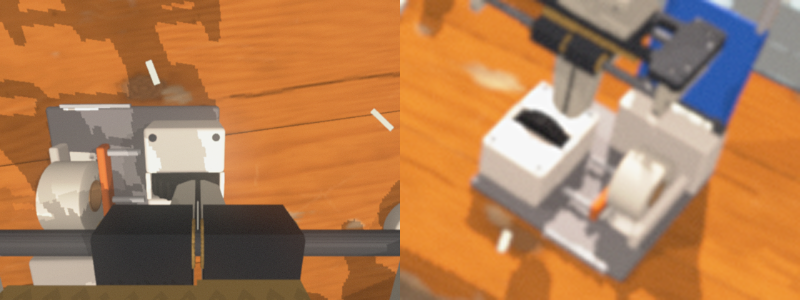

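The guide now touches the roll's side, and the 29 N lateral force suggests it is pressed home. I'll lift off and measure.

```bash
python3 -m pendant '[0,0,-3,0,0,0,0,0,0,-9,0,0,0,0,0,0,-9,0,0,0,0,0,0,-9,0,0,0,0]'; python3 - <<'E'
from h import *
c=snap('wrist','w7');P=cloud(c);Q=Rd.inv().apply((P-O).reshape(-1,3)).reshape(P.shape)*1000
hsv=cv2.cvtColor(c['pixels'],cv2.COLOR_BGR2HSV)
cv2.imwrite('pics/w7c.png',cv2.resize(c['pixels'][90:300,0:300],None,fx=2.6,fy=2.6))
for x in (-38,-35,-30,-26,-10,0):
    # profile across y
    m=(abs(Q[...,0]-x)<1.5)&(Q[...,1]>-30)&(Q[...,1]<50)&(Q[...,2]>12);r=Q[m];r=r[np.argsort(r[:,1])]
    print(x,[(int(b),int(np.max(r[(r[:,1]>=b)&(r[:,1]<b+2),2]))) for b in range(-30,50,2) if ((r[:,1]>=b)&(r[:,1]<b+2)).any()])
s=bot.observe();print(dp(s))
E
```

```text
time_s: 17.18
position: [0.5196, -0.1805, 0.2333]
tcp_rot: [-180.0, -0.1, 171.6]
contact_force: [-0.5, -0.1, -1.4]
grip_width: 0.0007
grasp_force: 0.0
-38 [(-26, 26), (-24, 27), (-22, 26), (-20, 26), (-18, 20), (12, 25), (14, 27), (16, 26), (18, 26), (20, 20), (26, 261), (28, 263), (30, 264), (32, 264), (34, 264), (36, 264), (38, 264), (40, 264), (42, 264), (44, 264), (46, 264), (48, 264)]
-35 [(-26, 27), (-24, 27), (-22, 28), (-20, 27), (-18, 24), (12, 25), (14, 27), (16, 27), (18, 27), (20, 22), (22, 19), (24, 19), (26, 19), (28, 19), (30, 18), (32, 19), (34, 18), (36, 20), (38, 19), (40, 18), (42, 19), (44, 20), (46, 19), (48, 19)]
-30 [(-26, 25), (-24, 28), (-22, 27), (-20, 27), (-18, 46), (-16, 46), (-14, 45), (-12, 47), (-10, 46), (-8, 49), (-6, 49), (-4, 47), (-2, 46), (0, 47), (2, 50), (4, 47), (6, 47), (8, 49), (10, 50), (12, 48), (14, 27), (16, 27), (18, 27), (20, 24), (22, 18), (24, 18), (26, 18), (28, 17), (30, 18), (32, 17), (34, 17), (36, 18), (38, 18), (40, 18), (42, 17), (44, 17), (46, 18), (48, 18)]
-26 [(-26, 26), (-24, 26), (-18, 55), (-16, 55), (-14, 55), (-12, 54), (-10, 54), (-8, 54), (-6, 55), (-4, 54), (-2, 53), (0, 56), (2, 56), (4, 56), (6, 53), (8, 55), (10, 56), (12, 55), (14, 27), (16, 26), (18, 27), (20, 24)]
-10 [(-18, 65), (-16, 65), (-14, 65), (-12, 66), (-10, 65), (-8, 67), (-6, 65), (-4, 66), (-2, 65), (0, 66), (2, 66), (4, 66), (6, 66), (8, 66), (10, 66), (12, 65), (14, 47), (16, 28), (18, 27), (20, 25)]
0 [(-18, 66), (-16, 66), (-14, 67), (-12, 66), (-10, 67), (-8, 67), (-6, 66), (-4, 67), (-2, 68), (0, 67), (2, 67), (4, 67), (6, 66), (8, 66), (10, 66), (12, 67), (14, 50), (16, 27), (18, 27), (20, 24)]
[-18.1  80.9 232.6]
```

View pics/w7c.png

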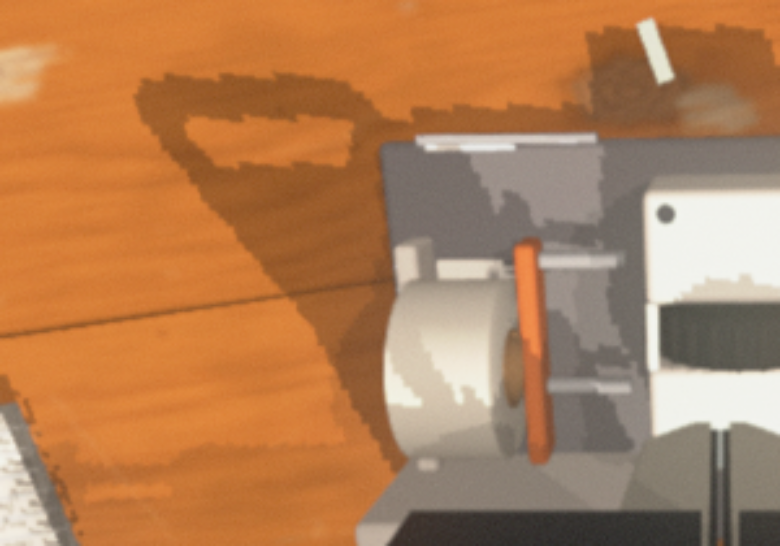

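The guide spans y 13 to 20 and the roll −18 to 13.5 in the dispenser frame, so the roll is pressed home. Next I'll go back to the bail.

```bash
python3 - <<'E'
from h import *
c=snap('scene','s7');P=cloud(c);Q=Rd.inv().apply((P-O).reshape(-1,3)).reshape(P.shape)*1000
hsv=cv2.cvtColor(c['pixels'],cv2.COLOR_BGR2HSV)
m=(hsv[...,0]>105)&(hsv[...,0]<130)&(hsv[...,1]>150)&(Q[...,2]>80)&(Q[...,2]<230)&(abs(Q[...,0]-85)<40)&(abs(Q[...,1])<60);r=Q[m]
p=np.polyfit(r[:,2],r[:,0],1);print(len(r),'tilt',90+np.degrees(np.arctan(p[0])),np.polyval(p,[72,140]))
print(rows([.57,-.22,.33],down(40)),rows([.6375,-.2686,.33],down(-8.3)))
E
```

```text
1221 tilt 108.21923765920249 [63.63418174 86.01674675]
[-5.55, -3.23, -9.8, -0.001, -0.004, 0.727] [-12.94, -7.06, -9.83, -0.003, -0.003, 1.57]
```

```bash
python3 -m pendant '[-5.5,-3,-9.8,0,0,0.73,0.15,-5.5,-3,-9.8,0,0,0.73,0.28,-5.5,-3,-9.8,0,0,0.73,0.28,-5.5,-3,-9.8,0,0,0.73,0.28,-12.9,-7.1,-9.8,0,0,1.57,0.28,-12.9,-7.1,-9.8,0,0,1.57,0.28,-12.9,-7.1,-9.8,0,0,1.57,0.28,-12.9,-7.1,-9.8,0,0,1.57,0.28,-12.9,-7.1,-9.8,0,0,1.57,0.28,-12.9,-7.1,-9.8,0,0,1.57,0.28,-12.9,-7.1,-9.8,0,0,1.57,0.28]'; python3 - <<'E'
from h import *
c=imaging.capture('wrist')
s=bot.observe();print(s['position'],s['grip_width'],rows([.6375,-.2686,.27],down(-8.3)))
P=cloud(c);Q=Rd.inv().apply((P-O).reshape(-1,3)).reshape(P.shape)*1000
m=(Q[...,2]>195)&(Q[...,2]<225)&(abs(Q[...,0]-110)<25)&(abs(Q[...,1]-8)<25);r=Q[m]
print('bail',len(r),np.percentile(r,[5,50,95],axis=0) if len(r) else 0)
E
```

```text
time_s: 18.65
position: [0.6377, -0.2684, 0.3308]
tcp_rot: [-179.9, -0.0, 81.8]
contact_force: [-0.7, 0.2, -1.1]
grip_width: 0.026
grasp_force: 0.0
[ 0.6377765  -0.26844167  0.33117689] 0.025870329587145025 [-0.02, -0.02, 6.12, -0.001, -0.0, 0.002]
bail 1154 [[107.65592568 -14.32234388 204.97782017]
 [112.08732348   9.24533434 207.53799428]
 [116.45949492  30.73114651 208.9045978 ]]
```

```bash
python3 -m pendant '[0,0,3,0,0,0,0.28,0,0,6.1,0,0,0,0.28,0,0,6.1,0,0,0,0.28,0,0,6.1,0,0,0,0,0,0,6.1,0,0,0,0,0,0,6.1,0,0,0,0]' 15; python3 - <<'E'
from h import *
s=bot.observe();print(s['position'],dp(s))
for a in range(98,-3,-10):
    t=np.radians(a);t0=np.radians(108.2);print(a, round(-13.8*(np.cos(t)-np.cos(t0)),2), round(-13.8*(np.sin(t)-np.sin(t0)),2))
t=0;print(-13.8*(1-np.cos(t0)),13.8*np.sin(t0))
E
```

```text
time_s: 19.45
position: [0.6384, -0.2689, 0.2727]
tcp_rot: [179.8, 0.1, 81.8]
contact_force: [0.3, 0.1, 2.4]
grip_width: 0.0093
grasp_force: 15.0
[ 0.63836311 -0.26887729  0.2726861 ] [112.5  10.4 272.7]
98 -2.39 -0.56
88 -4.79 -0.68
78 -7.18 -0.39
68 -9.48 0.31
58 -11.62 1.41
48 -13.54 2.85
38 -15.18 4.61
28 -16.49 6.63
18 -17.43 8.85
8 -17.98 11.19
-2 -18.1 13.59
-18.11022187546881 13.109614311040206
```

```bash
python3 -m pendant '[0,-2.4,-0.56,0,0,0,0,0,-4.8,-0.68,0,0,0,0,0,-7.2,-0.4,0,0,0,0,0,-9.5,0.3,0,0,0,0,0,-11.6,1.4,0,0,0,0,0,-13.5,2.85,0,0,0,0,0,-15.2,4.6,0,0,0,0,0,-16.5,6.6,0,0,0,0,0,-17.4,8.85,0,0,0,0,0,-18,11.2,0,0,0,0,0,-18.1,13.2,0,0,0,0,0,-18.1,13.4,0,0,0,0]'; python3 -m pendant '[0,0,0,0,0,0,0,0,0,0,0,0,0,0.25,0,0,0,0,0,0,0.25,0,0,-4,0,0,0,0.25,0,0,-10,0,0,0,0.25,0,0,-14,0,0,0,0.25,0,0,-14,0,0,0,0.25,0,0,-14,0,0,0,0.25]'; python3 - <<'E'
from h import *
c=snap('wrist','w8');P=cloud(c);Q=Rd.inv().apply((P-O).reshape(-1,3)).reshape(P.shape)*1000
hsv=cv2.cvtColor(c['pixels'],cv2.COLOR_BGR2HSV)
m=(hsv[...,0]>105)&(hsv[...,0]<130)&(hsv[...,1]>150)&(Q[...,2]>40)&(Q[...,2]<130)&(abs(Q[...,1])<60);r=Q[m]
p=np.polyfit(r[:,0],r[:,2],1);print(len(r),'tilt',-np.degrees(np.arctan(p[0])),np.polyval(p,[68,-30]))
E
```

```text
time_s: 20.95
position: [0.4579, -0.2436, 0.137]
tcp_rot: [-179.9, 0.1, 81.7]
contact_force: [-4.2, -1.5, 5.3]
grip_width: 0.0094
grasp_force: 15.0
time_s: 21.95
position: [0.4589, -0.2414, 0.2765]
tcp_rot: [-180.0, -0.1, 81.8]
contact_force: [0.4, 0.6, -0.8]
grip_width: 0.0234
grasp_force: 0.0
9444 tilt 0.0649626377991342 [73.39429752 73.50541114]
```

View pics/w8.png

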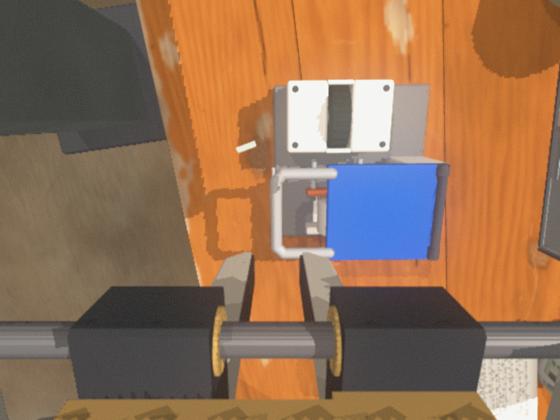

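The cover is fully down (0.06° tilt by depth), the guide is in place and the robot is clear of everything.

```bash
python3 -c "
from cell import bot
print(bot.hand_in())"
```

```text
the job is handed in; nothing more can be done
None
```

The label dispenser is reloaded and the job is handed in at about 22 s of the 72 s allowed: the roll is clamped against the white cheek with its loose end to the front, the cover is down, and I kept clear of the timer, bottle and marker; the hand-in returned no verdict.

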